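# Empty the sorting tray through its spout

## Task

The four cover modules on the sorting tray are sorted: with the closed fingers push the tray's gate open, sweep all four along the deck and out of the spout so that they drop into the blue box standing under it, and push the gate shut again for the next batch. Only push and sweep: do not pick up or lift a module. Do not shift the box from under the spout, and leave the other things on the bench alone.

Things in the scene. Friction and masses are not known exactly. Their poses are not given: they have to be found in the camera images.
- tray: sorting tray fixed to the worktop: bare sheet-metal deck on four legs, its surface 88 mm above the worktop. Origin on the worktop under the deck, z up. In its axes the deck inside the walls spans x -85 to 85, y -55 to 140 mm; walls 3 mm thick, 24 mm above the deck, on the x = +-85 and y = 140 sides. Its -y end is the spout.
- spout (a point): middle of the open edge of the deck, on its surface (x = 0, y = -118 mm in the tray's axes). At the -y end slanting cheek walls, 24 mm high, run from (+-85, -55) in to (+-55, -105), leaving a mouth 110 mm wide that the gate closes. What is pushed over the edge falls into the box. A cheek plate as high as the walls runs on 62 mm past the mouth at x = -62; the open gate is the other side.
- gate (a joint): swing gate across the spout mouth, rad: 0 shut (stop), grows as its free end swings outward to the tray's -y, stop at 1.75. Light; friction of about 0.06 N m lets it stay where it is left. Leaf: 4 mm sheet, 117 mm long from the hinge pin, 3 to 24 mm above deck level, swinging clear over the box's rim.
- gate_hinge (a point): axis of the gate's upright hinge pin, at deck level: x = 61, y = -110 mm in the tray's axes. From here the leaf points along the tray's -x when shut and along its -y at 1.57 rad.
- gate_tab (a point): centre of the black grip tab near the gate's free end, 88 mm from the hinge axis and 22 mm above deck level; the tab is 24 mm wide, 5 mm thick and stands 2 to 42 mm above deck level, 18 mm higher than the walls.
- box: navy blue open-topped box with dark windows, 93 x 137 x 74 mm, loose, 0.5 kg, on the worktop under the spout, long side along the tray's x, one wall tucked under the deck's edge; its rim is 14 mm below deck level. Origin: centre of its underside; inside x -41 to 39, y (long side) -64 to 64 mm; walls and floor 5 mm.
- module_1: moulded black or dark grey cover module, a flat bar 22 x 66 x 8 mm with rounded edges, lying loose and flat on the sorting tray at any angle. Origin: centre of its underside; x across its width, y along its length, z up.
- module_2: moulded black or dark grey cover module, a flat bar 22 x 66 x 8 mm with rounded edges, lying loose and flat on the sorting tray at any angle. Origin: centre of its underside; x across its width, y along its length, z up.
- module_3: moulded black or dark grey cover module, a flat bar 22 x 66 x 8 mm with rounded edges, lying loose and flat on the sorting tray at any angle. Origin: centre of its underside; x across its width, y along its length, z up.
- module_4: moulded black or dark grey cover module, a flat bar 22 x 66 x 8 mm with rounded edges, lying loose and flat on the sorting tray at any angle. Origin: centre of its underside; x across its width, y along its length, z up.
- tweezers: steel tweezers, 124 mm long, lying on the worktop in front of the tray (bystander). Origin: centre of the underside.
- flux_bottle: dropper bottle, 34 mm across, 102 mm tall, standing on the worktop beyond the end of the tray away from the spout (bystander). Origin: centre of its underside.
- tape: roll of black tape, 64 mm across, 19 mm high, lying on the worktop to the left (bystander). Origin: centre of its underside.
- pad: small green cleaning pad on a black holder, 24 x 44 x 13 mm, lying on the worktop behind the tray (bystander). Origin: centre of its underside.
There are look-alikes about, which are no part of the job. What is shaped like the module_2 but green, pink or turquoise is not meant.

How it is judged:
By the outcome, as a careful person would: the job done as asked, in the order asked, and still so for the second after the job is handed in, with the robot touching nothing.
It also fails if it takes over 72 s, if anything falls off the work surface, if the arm or the gripper's body presses on something with over 40 N, if the wrist force passes 120 N, or if a joint passes its speed limit or range.

## Robot

A 6-joint arm with a two-finger parallel gripper is mounted at the origin on a cart in front of the work surface, level with it; the furniture and walls round the work are solid. World frame = base frame: x ahead of the robot, y to its left, z up, the work surface at z = 0. Lengths are in mm, angles in rad, forces in N, time in s.
With the tool pointing down it reaches from about 425 to 925 mm from the base axis. Payload 12.5 kg.
Tool frame: the origin (TCP) lies midway between the tips of the shut fingers; the grasp point (between the pads) lies 19 mm behind it; x points along the fingers, y is the direction in which the jaws open and shut, and the axes are right-handed (so a half turn about x gives the same grasp; the last joint's range is limited). The gripper opens to 85 mm and grips with 20 to 120 N. Pads are 22 mm wide; open, the fingers measure 114 mm over their backs; the gripper's body (76 mm by 85 mm) begins 54 mm behind the grasp point. The pads swing forward as they close: fully open they stand 13 mm farther back than shut.
Start: joints at [1.029, 0.491, 1.559, -0, 1.092, -0.106], TCP at [263.822, 566.61, 197.527] pointing down, gripper open.
Joint ranges: [-3.1, 3.1], [-0.84, 2.19], [0.05, 2.79], [-1.13, 4.28], [0.06, 2.93], [-2.69, 2.69]. Speed limits (rad/s): [2.22, 2.22, 2.79, 3.14, 3.14, 3.14].

## Interface

Orientations are given as a rotation vector (axis times angle).
In Python, from rig import r, effector, kin, telemetry, viewer, ticket gives the robot as it stands. Calls block until the motion is done:
- r.goto(position, orientation): joint-space move of the TCP to a pose.
- r.servo_line(position, rotation=None, max_speed=150, stop_force=None): straight line of the TCP; rotation=None keeps the orientation; max_speed is the mean speed in mm/s. With stop_force (N) it stops when the force on the tool has changed by that much, and returns True; else False.
- r.goto_joints(angles): joint-space move.
- effector.open_gripper() and effector.close(squeeze=None): open the fingers fully, or close them until they stop; squeeze is the grip in N (None keeps the last).
- r.wait(seconds).
- kin.solve_ik(position, orientation): joint angles nearest the present ones, or None.
- telemetry.get_obs(): the state.
- viewer.read_camera(name): name is "scene" or "top"; returns (picture, depth): 400x640x3 uint8, red, green, blue; 400x640 float32, mm along the optical axis (not along the pixel's ray), 0 where there is no reading.
- viewer.camera_info(name): a dict with "fx", "fy", "cx", "cy" (pixels), "rvec" (rotation vector, rad) and "tvec" (3), from world to camera coordinates, as OpenCV has them. Camera axes: x right, y down, z forward; pixel columns grow to the right and rows downward; lengths in mm; the calibration is good to about 2 mm. A picture is of the moment at which its call begins. camera_info takes no time and is no camera call.
A pose or a line that the arm cannot do raises r.PlanningError and nothing moves.
- ticket.job_done(): hands the job in, once; it reports no verdict.
The state is a dict: "time_s": time; "q": joint angles; "joint_velocities": joint speeds; "joint_efforts": joint torques, N m; "tool_pos": TCP position; "orientation": TCP orientation; "contact_force": force on the tool from outside, world axes, zero at the start; "ft_torque": the same for the moment, N m; "gripper_width": finger opening in mm.
Only numpy, scipy, OpenCV 4.12 (cv2) and the standard library are available. Lean on these libraries where they do the work, as an engineer would, in place of code of your own. Each camera call takes 0.05 s, during which the arm holds its last target. There are 200 camera calls.

## Working session

There is one attempt and no reset: what is moved stays moved. The work goes in short steps, each a Python script; the robot and the scene stay as the last script left them, time stands still between calls to the robot, and variables do not carry over. Pictures are saved under pics/ and viewed, about 8 in all and at most 12, crops included, and the job is handed in when it is done.

```bash
ls; mkdir -p pics; python3 - <<'E'
from rig import r, effector, kin, telemetry, viewer, ticket
import cv2, numpy as np
for n in("scene","top"):
    p,d=viewer.read_camera(n); cv2.imwrite(f"pics/{n}0.png",p[:,:,::-1]); np.save(f"{n}0.npy",d); print(viewer.camera_info(n))
print(telemetry.get_obs())
E
```

```text
pics
{'fx': 438.5587024835942, 'fy': 438.5587024835942, 'cx': 319.6609613063138, 'cy': 199.77615635779398, 'rvec': array([ 1.95650196, -1.06940636,  0.54375032]), 'tvec': array([-335.83098324,  337.07255667,  914.8448976 ])}
{'fx': 449.5082673198124, 'fy': 449.5082673198124, 'cx': 330.3968940415249, 'cy': 193.62518592657997, 'rvec': array([ 2.1341037 , -2.19040318,  0.11479864]), 'tvec': array([ -12.10546801,  569.81665388, 1023.59359298])}
{'time_s': 0.1, 'q': array([ 1.02942064e+00,  4.91485956e-01,  1.55940917e+00, -4.02310130e-05,
        1.09167335e+00, -1.05589980e-01]), 'joint_velocities': array([-7.21228368e-05, -2.17475343e-03, -2.51328176e-03, -1.95428474e-05,
        2.32583836e-03,  8.22124665e-04]), 'joint_efforts': array([ 2.44105271e-03, -6.19451451e+01, -2.62021405e+01, -9.75887156e-05,
        2.91769531e-03, -1.83338119e-05]), 'tool_pos': array([263.68768819, 566.39130246, 196.9873487 ]), 'orientation': array([ 0.34103258,  1.54392096, -0.34251335]), 'contact_force': array([-0.05726392,  0.26920169,  1.15449303]), 'ft_torque': array([ 0.01167824, -0.01635648,  0.0136748 ]), 'gripper_width': 85.45938187073854}
```

View pics/scene0.png

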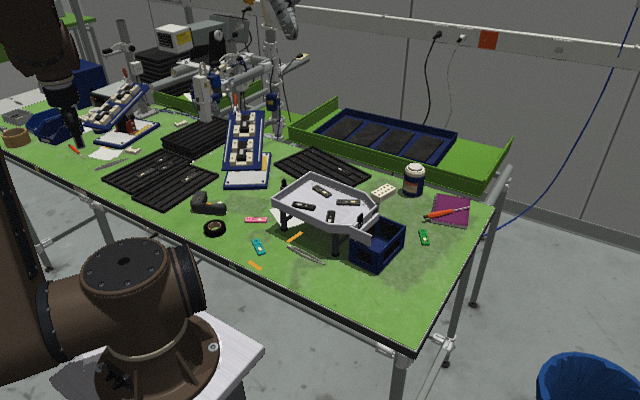

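View pics/top0.png

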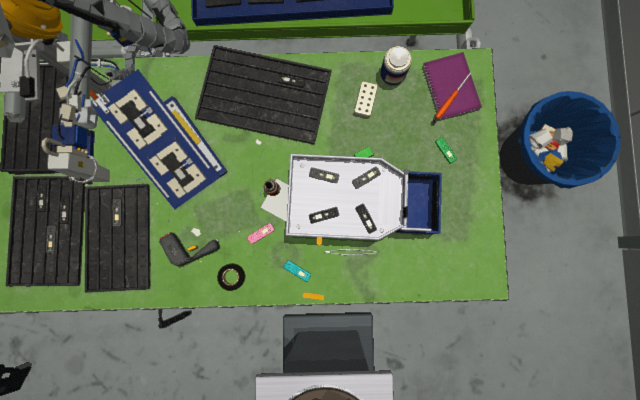

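The scene view shows the tray mid-table with the spout toward the right. In the top view the deck spans about (288–405, 155–240) with four dark modules at (323,175), (367,177), (323,214), (366,218). The gate is at about (404,218) and the box at (423,203). I'll enlarge the tray.

```bash
cat > h.py <<'E'
import numpy as np, cv2
from scipy.spatial.transform import Rotation as R
from rig import r, effector, kin, telemetry, viewer, ticket
def px2w(n,u,v,z):
    c=viewer.camera_info(n); M=R.from_rotvec(c["rvec"]).as_matrix(); t=c["tvec"]
    d=M.T@np.array([(u-c["cx"])/c["fx"],(v-c["cy"])/c["fy"],1]); o=-M.T@t
    return o+d*(z-o[2])/d[2]
def w2px(n,P):
    c=viewer.camera_info(n); P=R.from_rotvec(c["rvec"]).apply(np.atleast_2d(P))+c["tvec"]
    return np.c_[c["fx"]*P[:,0]/P[:,2]+c["cx"],c["fy"]*P[:,1]/P[:,2]+c["cy"]]
def crop(n,name,u0,u1,v0,v1,k):
    p,d=viewer.read_camera(n); im=p[v0:v1,u0:u1,::-1]
    cv2.imwrite(f"pics/{name}.png",cv2.resize(im,None,fx=k,fy=k,interpolation=cv2.INTER_CUBIC)); return p,d
E
python3 - <<'E'
from h import *
crop("top","tray1",275,455,140,255,4.4)
print(w2px("top",[[600,0,0],[600,0,112],[600,-100,112]]))
E
```

```text
[[319.04179173 182.76931842]
 [317.44705085 175.86249306]
 [363.38024373 174.6530534 ]]
```

View pics/tray1.png

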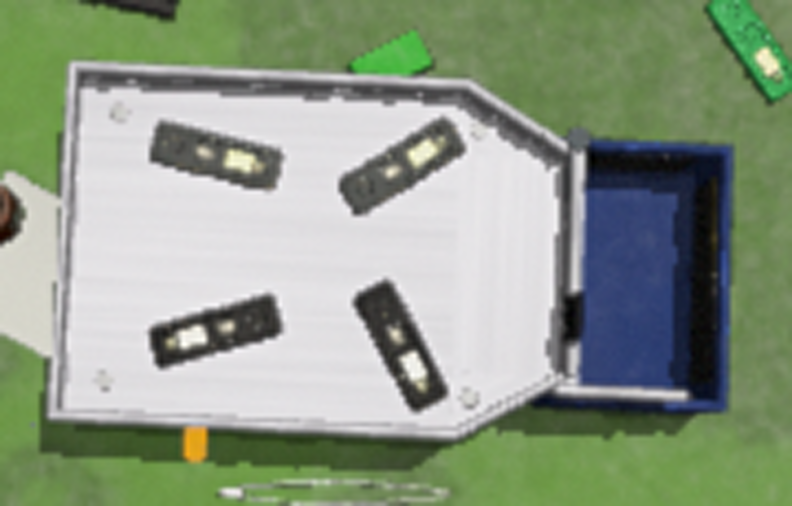

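The crop shows wall-top corners at about (72,64) and (50,416), shoulders at (468,82) and (458,437), the hinge at (577,137), the tab at (573,316) and the cheek-plate end at (688,395). I'll fit the tray pose to these points.

```bash
python3 - <<'E'
from h import *
k=4.4
pts=[(72,64,88,143,112),(50,416,-88,143,112),(468,82,88,-56,112),(458,437,-88,-56,112),(577,137,61,-110,114),(688,395,-62,-167,112)]
W=np.array([px2w("top",275+(u+.5)/k-.5,140+(v+.5)/k-.5,z)[:2] for u,v,_,_,z in pts]); T=np.array([[a,b] for _,_,a,b,_ in pts],float)
wc,tc=W.mean(0),T.mean(0); U,S,Vt=np.linalg.svd((T-tc).T@(W-wc)); A=(U@Vt).T; t=wc-A@tc
print(A,t,np.degrees(np.arctan2(A[1,0],A[0,0]))); print("res",(W-(T@A.T+t)).round(1)); np.savez("tray.npz",A=A,t=t)
inv=lambda p:(p-t)@A
for n,u,v,z in [("m1",216,155,96),("m2",403,166,96),("m3",216,330,96),("m4",401,345,96),("tab",573,316,130),("boxTL",590,145,74),("boxTR",732,148,74),("boxBR",725,410,74)]:
    w=px2w("top",275+(u+.5)/k-.5,140+(v+.5)/k-.5,z); print(n,w.round(),inv(w[:2]).round())
E
```

```text
[[ 0.9973833   0.07229492]
 [-0.07229492  0.9973833 ]] [551.98660444 -78.46964819] -4.145810494927549
res [[-0.5 -0.9]
 [ 0.8 -0.1]
 [-0.5  1.1]
 [-0.1 -0.1]
 [ 0.9  0.5]
 [-0.6 -0.3]]
m1 [604. -13.  96.] [48. 69.]
m2 [ 596. -107.   96.] [ 46. -25.]
m3 [516. -11.  96.] [-40.  64.]
m4 [ 506. -103.   96.] [-44. -28.]
tab [ 516. -184.  130.] [ -28. -108.]
boxTL [ 608. -205.   74.] [  65. -122.]
boxTR [ 604. -278.   74.] [  67. -195.]
boxBR [ 470. -267.   74.] [ -68. -194.]
```

```bash
cat >> h.py <<'E'
try:
    _f=np.load("tray.npz"); A,T0=_f["A"],_f["t"]
except OSError: pass
def W(x,y,z): return np.r_[A@[x,y]+T0,z]
def ori(h):
    """tool down, finger face square to heading h (rad from tray -y, positive towards +x)"""
    q=A@[np.cos(h),np.sin(h)]; best=None
    cur=R.from_rotvec(telemetry.get_obs()["orientation"])
    c=[]
    for s in (1,-1):
        X=np.array([0,0,-1.]); Y=np.r_[s*q,0]; c.append(R.from_matrix(np.c_[X,Y,np.cross(X,Y)]))
    return min(c,key=lambda o:(cur.inv()*o).magnitude()).as_rotvec()
def line(x,y,z,h=None,v=100,f=None):
    return r.servo_line(W(x,y,z),None if h is None else ori(h),max_speed=v,stop_force=f)
def state(s=""):
    o=telemetry.get_obs(); t=(o["tool_pos"][:2]-T0)@A
    print(s,"t",round(o["time_s"],2),"tray",t.round(1),"z",o["tool_pos"][2].round(1),"F",o["contact_force"].round(1),"q6",o["q"][5].round(2))
def gate(th,side,rho=80):
    """TCP in tray axes touching the leaf at th; side -1 inside, +1 outside (tool heading 0)"""
    u=np.array([-np.cos(th),-np.sin(th)]); n=np.array([np.sin(th),-np.cos(th)])
    return np.array([61,-110])+rho*u+side*(2+11*abs(n[1])+14.5*abs(n[0]))*n
E
python3 - <<'E'
from h import *
effector.close()
r.goto(W(-19,-78,150),ori(0)); state("above")
line(-19,-78,103,v=150)
print(line(-19,-78,84,v=40,f=6)); state("deck")
o=telemetry.get_obs(); line(-19,-78,98); state()
print(telemetry.get_obs()["gripper_width"])
E
```

```text
above t 3.63 tray [-18.8 -77.4] z 150.0 F [ 0.5 -0.7  0.4] q6 -0.33
False
deck t 4.72 tray [-19. -78.] z 83.9 F [ 0.8 -0.9 -0.2] q6 -0.33
 t 5.02 tray [-18.7 -78.1] z 98.6 F [ 0.2  0.5 -0. ] q6 -0.33
-0.08614714473381839
```

```bash
python3 - <<'E'
from h import *
p,d=viewer.read_camera("scene"); q,e=viewer.read_camera("top")
a=cv2.resize(p[160:280,260:420,::-1],None,fx=4.9,fy=4.9,interpolation=cv2.INTER_CUBIC)
cv2.imwrite("pics/fing.png",a)
for n,dd in(("scene",d),("top",e)):
    c=viewer.camera_info(n)
    for P in [W(0,20,88),W(0,60,88),W(0,-50,88),W(-100,-20,0)]:
        uv=w2px(n,P)[0]; i=np.round(uv).astype(int); z=(R.from_rotvec(c["rvec"]).apply(P)+c["tvec"])[2]
        print(n,uv.round(1),"exp",z.round(1),"depth",dd[i[1],i[0]])
print(w2px("scene",[telemetry.get_obs()["tool_pos"]]))
E
```

```text
scene [324.7 205.2] exp 1217.1 depth 1216.1277
scene [313.4 200.4] exp 1237.3 depth 1240.6848
scene [345.6 214.1] exp 1181.9 depth 1182.1356
scene [314.7 254.3] exp 1182.1 depth 1179.2742
top [344.7 197.6] exp 997.0 depth 996.2301
top [326.7 196.7] exp 997.5 depth 997.2376
top [376.2 199. ] exp 996.3 depth 592.39777
top [358.7 243.7] exp 1073.1 depth 539.50995
[[350.32800907 218.32407071]]
```

View pics/fing.png

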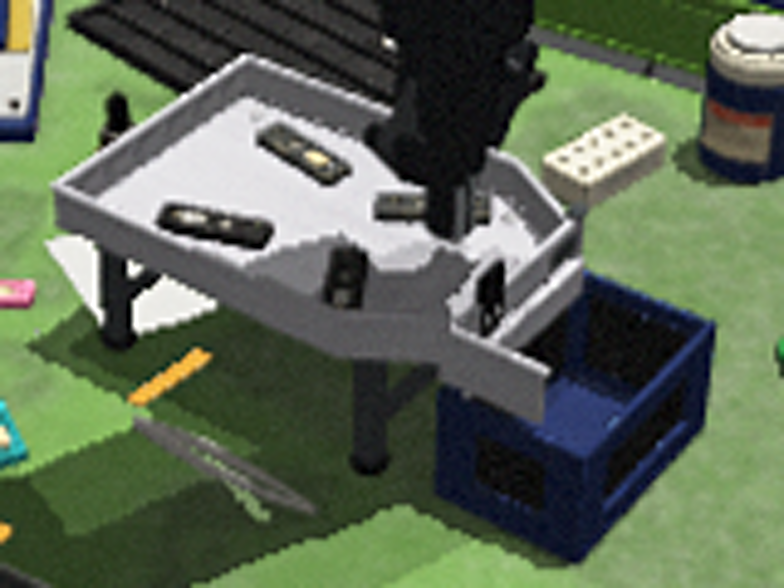

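```bash
python3 - <<'E'
from h import *
p,d=viewer.read_camera("scene"); c=viewer.camera_info("scene"); M=R.from_rotvec(c["rvec"]).as_matrix()
for u in (347,351,355):
  for v in range(196,226,2):
    z=float(d[v,u]); P=M.T@(np.array([(u-c["cx"])/c["fx"],(v-c["cy"])/c["fy"],1])*z-c["tvec"])
    print(u,v,p[v,u],((P[:2]-T0)@A).round(),P[2].round(1))
state()
E
```

```text
347 196 [17 19 21] [-55. -90.] 193.3
347 198 [23 20 22] [-53. -88.] 185.2
347 200 [14 17 15] [-29. -72.] 159.4
347 202 [28 23 27] [-29. -73.] 153.6
347 204 [13 12 11] [-29. -73.] 147.1
347 206 [35 36 34] [-28. -73.] 140.6
347 208 [193 194 199] [ 25. -38.] 88.5
347 210 [191 190 193] [ 17. -43.] 88.3
347 212 [197 196 200] [ 13. -46.] 85.9
347 214 [86 87 87] [  6. -51.] 85.1
347 216 [83 84 86] [ -5. -58.] 88.3
347 218 [85 84 86] [-14. -64.] 89.7
347 220 [84 82 84] [-20. -68.] 88.7
347 222 [82 78 82] [-26. -73.] 88.0
347 224 [89 87 90] [-62. -96.] 114.2
351 196 [17 17 19] [-38. -90.] 184.2
351 198 [10  9 11] [-29. -84.] 170.2
351 200 [19 17 17] [-30. -85.] 165.3
351 202 [12 13 13] [-29. -85.] 158.6
351 204 [11 15 14] [-28. -84.] 151.3
351 206 [ 9 16 14] [-27. -84.] 144.3
351 208 [15 14 15] [-27. -84.] 138.8
351 210 [182 181 183] [ 23. -52.] 88.9
351 212 [81 80 84] [ 14. -58.] 90.0
351 214 [86 84 88] [  8. -62.] 88.6
351 216 [86 84 88] [  2. -66.] 87.5
351 218 [81 82 83] [ -8. -73.] 89.6
351 220 [79 79 81] [-15. -78.] 90.2
351 222 [118 118 119] [-20. -81.] 87.9
351 224 [77 77 78] [ -55. -104.] 113.8
355 196 [33 38 39] [-15. -87.] 169.7
355 198 [33 38 36] [-17. -89.] 165.9
355 200 [30 31 30] [-17. -89.] 159.5
355 202 [28 27 31] [-14. -87.] 150.9
355 204 [37 37 39] [-19. -91.] 149.1
355 206 [30 30 29] [-14. -88.] 138.9
355 208 [202 199 204] [ 39. -54.] 87.3
355 210 [205 203 207] [ 33. -59.] 86.3
355 212 [207 206 209] [ 22. -66.] 88.7
355 214 [80 82 81] [ 13. -72.] 90.0
355 216 [68 67 70] [  8. -75.] 87.5
355 218 [205 202 207] [  1. -80.] 87.3
355 220 [203 201 205] [ -9. -86.] 89.5
355 222 [184 182 184] [-13. -89.] 86.7
355 224 [90 88 89] [ -50. -112.] 114.0
 t 5.17 tray [-19.1 -77.9] z 97.8 F [-1.2 -0.2  1. ] q6 -0.33
```

The depth readings show the real fingertips at about z = 137 while the reported TCP z is 98. The deck is confirmed at 88, so the tips stand about 39 mm higher than reported. I'll find the true offset with a guarded touch on the deck.

```bash
python3 - <<'E'
from h import *
line(-19,-78,62,v=120); state()
print(line(-19,-78,38,v=25,f=5)); state("deck")
z=telemetry.get_obs()["tool_pos"][2]
line(-19,-78,z+8,v=40); state()
E
```

```text
t 5.62 tray [-19. -78.] z 61.8 F [-0.4 -0.   0.5] q6 -0.33
True
deck t 6.12 tray [-18.7 -78.1] z 54.2 F [-2.5  1.9  8.4] q6 -0.33
 t 6.47 tray [-18.9 -78. ] z 62.4 F [ 0.6  0.1 -0.6] q6 -0.33
```

Contact came at reported z = 54.2, so the offset is about 34 mm. I'll sweep at 57 and work the gate at 62. Opening the gate now.

```bash
python3 - <<'E'
from h import *
for th in (0,.4,.8,1.2,1.62):
    p=gate(th,-1); print(th,p.round(),line(*p,62,v=100,f=25)); state()
p=gate(1.62,-1); line(p[0]-15,p[1],62); line(p[0]-15,p[1],110,v=200)
line(-56,-2,100,v=250,h=.46); state()
crop("top","gate1",275,455,140,255,4.4)
E
```

```text
0 [-19. -97.] False
 t 6.82 tray [-19.1 -97.6] z 61.8 F [-0.4  0.4 -0.5] q6 -0.37
0.4 [ -20. -125.] False
 t 7.24 tray [ -19.8 -125.1] z 61.9 F [ 1.5 -0.6  0.4] q6 -0.41
0.8 [  -9. -153.] False
 t 7.7 tray [  -9.2 -153.9] z 61.8 F [ 0.3  0.8 -1.2] q6 -0.45
1.2 [  14. -177.] True
 t 8.03 tray [  11.5 -170.9] z 61.7 F [3.  3.6 1.8] q6 -0.47
1.62 [  48. -191.] False
 t 8.61 tray [  47.5 -190.5] z 61.7 F [0.3 0.1 0.3] q6 -0.47
 t 10.28 tray [-55.3  -2.8] z 99.9 F [ 0.2 -1.1 -0.5] q6 -0.67
```

View pics/gate1.png

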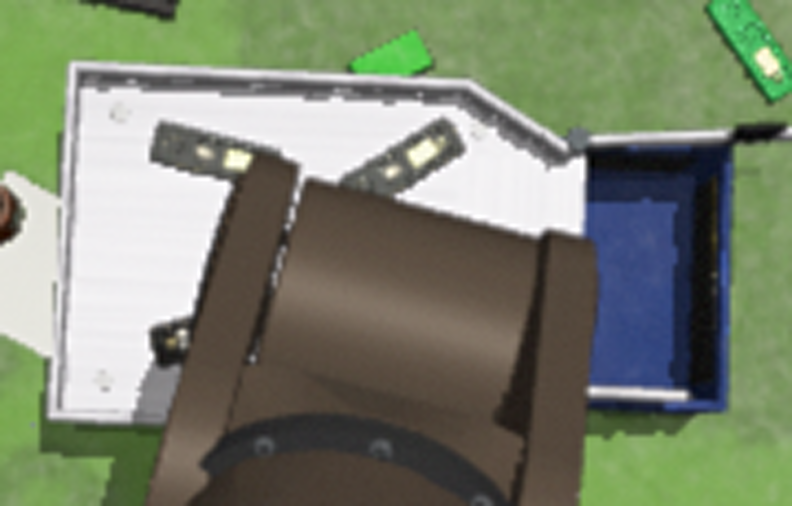

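The gate stands open at about 1.6 rad, with the leaf along crop row 135, and the box is unmoved. I'll sweep module_4 and then module_2.

```bash
cat >> h.py <<'E'
ZS,ZT=57,100
def sweep(pts,v=80):
    """pts: list of (x,y,h); come in from above at the first, sweep through the rest, lift"""
    x,y,h=pts[0]
    line(x,y,ZT,h,v=300); line(x,y,ZS+8,v=200); line(x,y,ZS,v=60,f=15); state("down")
    for x,y,h in pts[1:]:
        s=line(x,y,ZS,h,v=v,f=30); state("stop" if s else "")
        if s: break
    line(*((telemetry.get_obs()["tool_pos"][:2]-T0)@A),ZT,v=250)
E
python3 - <<'E'
from h import *
sweep([(-57,-2,.46),(-20,-78,.46),(-8,-104,.2),(-5,-130,0)])
line(62,10,ZT,-.42,v=300); crop("top","s1",275,455,140,255,4.4)
E
```

```text
down t 11.19 tray [-56.9  -2. ] z 57.3 F [-0.2 -0.7  0.3] q6 -0.67
 t 12.4 tray [-20.2 -77.6] z 57.0 F [-0.  -0.1  0.4] q6 -0.79
 t 12.91 tray [  -8.3 -103.6] z 56.9 F [ 0.2 -0.1  1.2] q6 -0.57
 t 13.38 tray [  -5.3 -129.5] z 56.9 F [ 0.1 -0.6  0.3] q6 -0.41
```

View pics/s1.png

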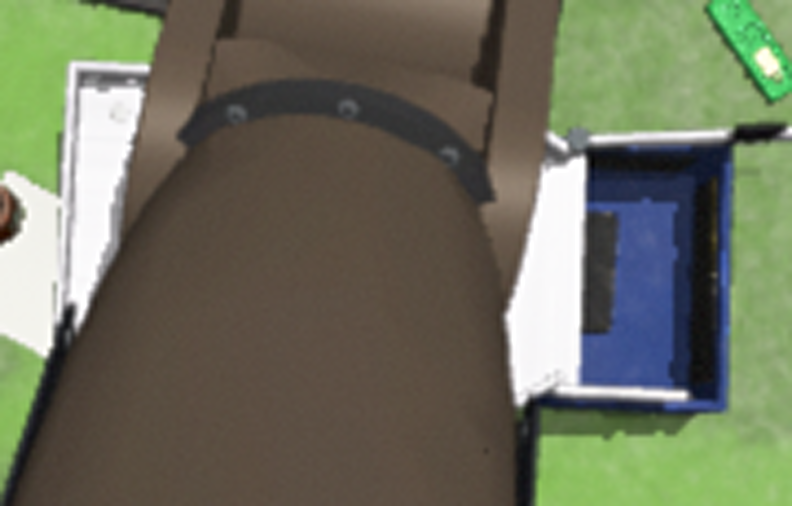

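Module_4 is flat in the box at crop (598,272). Now module_2.

```bash
python3 - <<'E'
from h import *
sweep([(61,9,-.42),(22,-78,-.42),(12,-104,-.2),(8,-130,0)],v=75)
line(-51,116,ZT,.217,v=300); crop("top","s2",275,455,140,255,4.4)
E
```

```text
down t 15.32 tray [61.1  9. ] z 57.3 F [ 0.1  0.1 -0.2] q6 0.27
 t 16.74 tray [ 22.2 -77.7] z 57.0 F [-0.5 -0.2 -0.5] q6 0.11
 t 17.27 tray [  12.1 -103.8] z 57.0 F [ 0.3 -0.6  1.4] q6 -0.16
 t 17.77 tray [   8.1 -129.5] z 57.0 F [ 0.9 -0.1  0.3] q6 -0.4
```

View pics/s2.png

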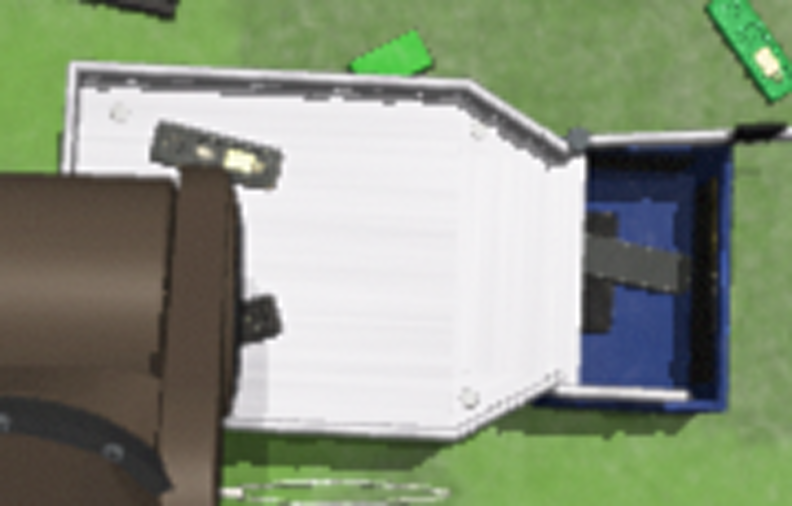

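Module_2 is in the box, lying across module_4. Now module_3, aimed slightly to the -x side.

```bash
python3 - <<'E'
from h import *
sweep([(-51,116,.22),(-30,22,.22),(-22,-40,.08),(-18,-132,0)],v=85)
line(60,118,ZT,-.25,v=300); state(); crop("top","s3",275,455,140,255,4.4)
E
```

```text
down t 19.99 tray [-50.9 116. ] z 57.2 F [-0.2  0.  -0.1] q6 -0.2
 t 21.27 tray [-30.1  22.4] z 57.0 F [-0.4  0.8  0.3] q6 -0.38
 t 22.16 tray [-22.2 -39.9] z 56.9 F [ 0.2  0.5 -0. ] q6 -0.35
 t 23.39 tray [ -18.  -131.6] z 57.0 F [0.9 0.5 0.4] q6 -0.42
 t 24.74 tray [ 59.4 117.2] z 99.4 F [-0.2 -0.4 -0.6] q6 0.27
```

View pics/s3.png

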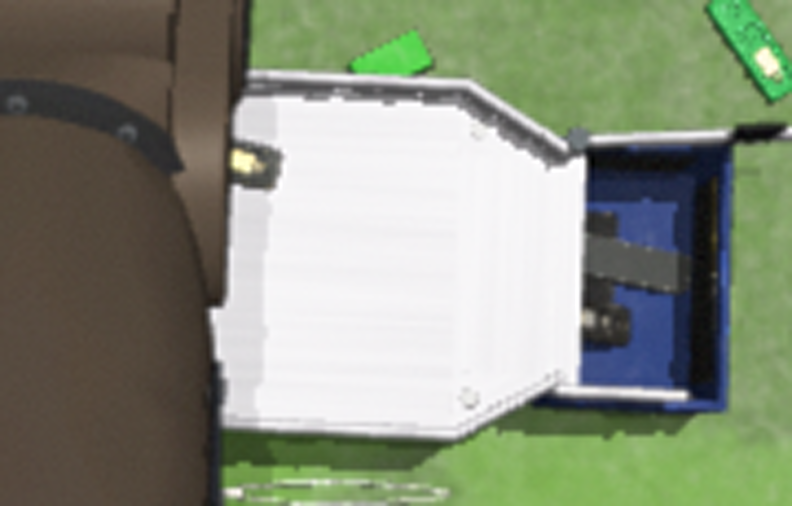

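Module_3 is in the box, standing steeply at crop (605,325). Now module_1, then shut the gate from outside after a check.

```bash
python3 - <<'E'
from h import *
sweep([(60,118,-.25),(36,25,-.25),(27,-40,-.08),(24,-132,0)],v=85)
line(24,-132,112,v=200); line(105,-185,112,0,v=250); state()
q,_=crop("top","s4",275,455,140,255,2.8); p,_=viewer.read_camera("scene")
b=cv2.resize(p[160:280,260:420,::-1],None,fx=3,fy=3,interpolation=cv2.INTER_CUBIC)
a=cv2.imread("pics/s4.png"); a=a[:, :510]; im=np.zeros((a.shape[0]+b.shape[0],max(a.shape[1],b.shape[1]),3),np.uint8)
im=np.zeros((600,800,3),np.uint8); a=cv2.resize(q[140:255,345:455,::-1],None,fx=2.8,fy=2.8); im[:a.shape[0],:a.shape[1]]=a; im[:360,320:800]=b[:360,:480]
c=cv2.resize(q[140:255,275:455,::-1],None,fx=2,fy=2); im[365:595,:360]=c; cv2.imwrite("pics/s4b.png",im)
E
```

```text
down t 25.65 tray [ 60.1 118. ] z 57.3 F [ 0.4 -0.6 -0.1] q6 0.27
 t 26.93 tray [36.1 25.4] z 57.0 F [-0.9  0.  -0.1] q6 0.12
 t 27.86 tray [ 27.  -39.6] z 57.0 F [ 0.2 -0.6 -0.2] q6 -0.17
 t 29.09 tray [  24.  -131.6] z 57.0 F [ 0.4  1.  -0.5] q6 -0.39
 t 30.2 tray [ 104.4 -184.8] z 110.4 F [0.5 0.2 0.2] q6 -0.42
```

View pics/s4b.png

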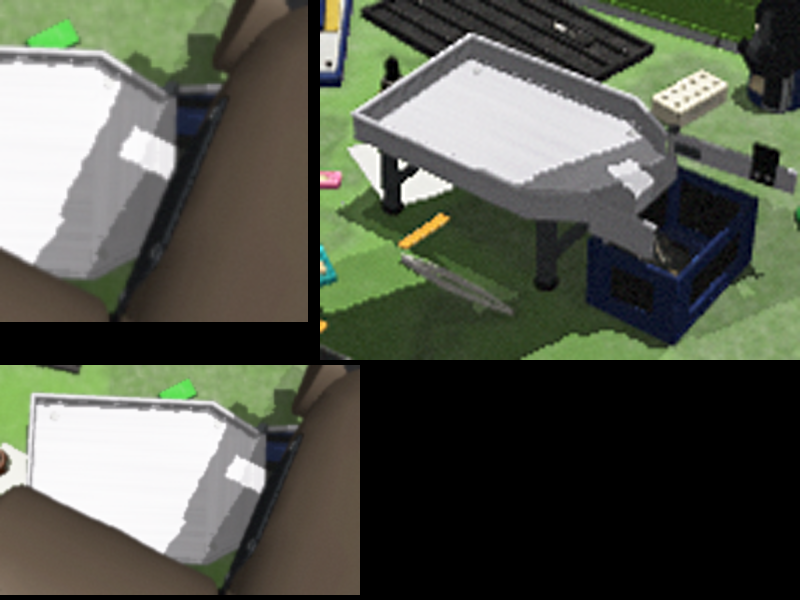

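The deck is empty and the gate is still open, with its leaf at right in the scene view. Shutting it from outside.

```bash
python3 - <<'E'
from h import *
line(102,-185,66,v=200); line(102,-185,62,v=60,f=15); state()
for th in (1.55,1.2,.8,.4,.1):
    p=gate(th,1); s=line(*p,62,v=100,f=30); state(f"{th} {s}")
print(line(-19,-110,62,v=40,f=6)); state("shut")
y=((telemetry.get_obs()["tool_pos"][:2]-T0)@A)[1]
line(-19,-145,62,v=100); line(-19,-145,112,v=200); line(-19,-160,240,v=300)
r.goto([350,380,300],ori(0)); state()
q,_=viewer.read_camera("top"); p,_=viewer.read_camera("scene")
im=np.zeros((600,800,3),np.uint8); rs=lambda i,k:cv2.resize(i[:,:,::-1],None,fx=k,fy=k,interpolation=cv2.INTER_CUBIC)
a=rs(q[140:250,375:455],5); im[:550,:400]=a; b=rs(p[180:280,340:420],5); im[:500,400:800]=b
cv2.imwrite("pics/end.png",im); cv2.imwrite("pics/end_top.png",q[:,:,::-1])
E
```

```text
t 30.93 tray [ 102.3 -185.1] z 62.9 F [-0.3  1.1 -1.2] q6 -0.42
1.55 False t 31.35 tray [  76.3 -190.6] z 62.6 F [ 0.4 -0.3  0.1] q6 -0.44
1.2 False t 31.76 tray [  50.7 -191.8] z 62.3 F [-0.2  0.1 -0.1] q6 -0.46
0.8 False t 32.23 tray [  20.4 -181.6] z 62.2 F [-0.3 -0.  -0.3] q6 -0.47
0.4 False t 32.73 tray [  -5.2 -157.8] z 62.2 F [-0.2 -0.1  0.4] q6 -0.46
0.1 False t 33.16 tray [ -17.  -132.1] z 62.1 F [-0.1 -0.1  0.5] q6 -0.42
True
shut t 33.52 tray [ -17.6 -123.4] z 62.0 F [-0.6 -5.1  2.2] q6 -0.41
 t 37.17 tray [-234.1  442.3] z 299.9 F [0.7 0.2 0.7] q6 0.77
```

View pics/end.png

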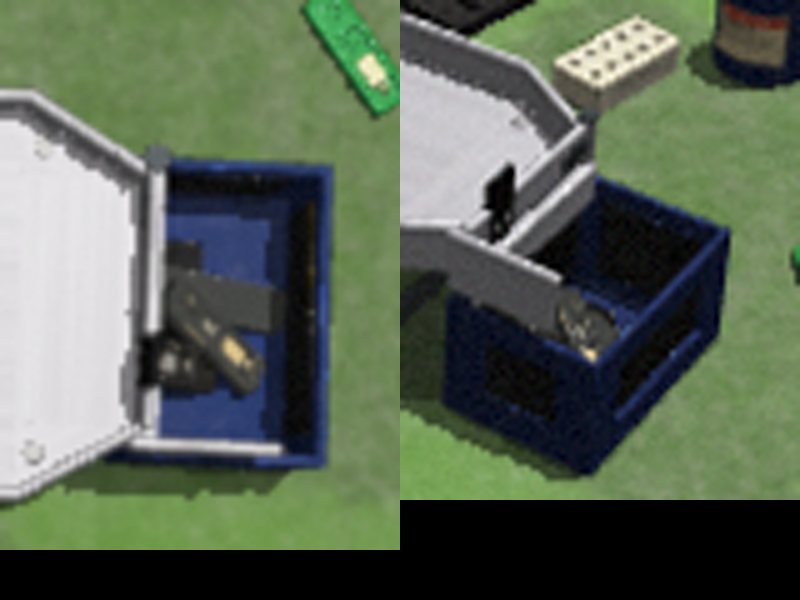

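All four modules are inside the box. The tab is back at its original pixel (405,211), the finger contact was at y = -123.4 (expected -123 for shut), and the box edge is unmoved. I'll check the bystanders with an image difference, then hand in.

```bash
python3 - <<'E'
from h import *
a=cv2.imread("pics/top0.png"); b=cv2.imread("pics/end_top.png")
m=(cv2.absdiff(cv2.GaussianBlur(a,(5,5),0),cv2.GaussianBlur(b,(5,5),0)).max(2)>40).astype(np.uint8)
_,_,s,c=cv2.connectedComponentsWithStats(m)
print([tuple(x) for x in s[1:] if x[4]>12])
state(); ticket.job_done(); state()
E
```

```text
[(np.int32(309), np.int32(167), np.int32(31), np.int32(17), np.int32(334)), (np.int32(352), np.int32(166), np.int32(29), np.int32(23), np.int32(322)), (np.int32(407), np.int32(188), np.int32(20), np.int32(32), np.int32(445)), (np.int32(355), np.int32(203), np.int32(22), np.int32(31), np.int32(339)), (np.int32(308), np.int32(206), np.int32(32), np.int32(18), np.int32(334)), (np.int32(0), np.int32(284), np.int32(89), np.int32(116), np.int32(6872)), (np.int32(123), np.int32(293), np.int32(24), np.int32(17), np.int32(250)), (np.int32(2), np.int32(373), np.int32(8), np.int32(5), np.int32(33))]
 t 37.27 tray [-234.1  442.3] z 299.9 F [-0.2  0.5  0.2] q6 0.77
the job is handed in; nothing more can be done
the job is handed in; nothing more can be done
```

The job is done and handed in at about 37 s of the 72 s allowed. With the closed fingers I pushed the gate open to about 1.6 rad and swept the modules out one at a time in the order 4, 2, 3, 1. I then pushed the gate shut from outside.

**Last checks**
- **Modules and deck:** the final pictures show all four modules in the box and the deck empty. I did not measure whether the top one, which lies tilted, sticks up past the rim.
- **Gate:** it is shut. Its tab is back at its first pixel, and the last finger contact was at tray y = -123.4 mm, where about -123 was expected.
- **Box:** its edge is where it was before.
- **Other things:** before/after top views differ only at the four old module places, inside the box, and in three patches at the left edge. I took those three for the arm and its shadow, but did not look at them closely.

**What disagreed**
- **Fingertip height:** the fingertips were about 34 mm higher than the reported TCP. I found this from the depth picture and a guarded touch on the deck, and corrected every working height for it.
- **Gate opening:** the 25 N stop on the force change ended one opening step early. The arm read only a few newtons just after, and the next step ran normally.

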